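# Lock the vial carousel with its bar

## Task

Lock the vial carousel so that it cannot turn: push one of the two orange pegs round until the slot across the blue disc lines up with the steel locking bar, then push the bar by its red head straight through the slot until its nose is fully home in the keeper on the far side of the disc. Just push and pick nothing up: the bar stays down in its guide, and the vials, jar, cap and timer standing around stay where they are.

Things in the scene. Friction and masses are not known exactly. Their poses are not given: they have to be found in the camera images.
- carousel_base: Fixed grey base, bolted down. Origin on the table top (z = 0) under the disc's axis; x runs along the bar's path, from the red head through the disc to the keeper; z up. Plate 10 thick, 72 wide, from x = -270 to 90 mm, round (radius 60) under the disc; flat bed for the bar from x = -265 to -51 mm, 30 wide, top 12 mm above the table. Only the pegs rise above 45 mm
- disc (a joint): Angle of the blue disc about the vertical through the base's origin, rad, positive counter-clockwise from above. At 0, and equally at +pi or -pi, the slot lies along the base's x and the bar can pass. Starts at 0.5 to 2.64; turns both ways past these values against light friction (0.04 N m) and stays where it is left
- slot (a point): Centre of the disc's top, on its axis, 38 mm above the table; x along the slot, z up. Blue disc of radius 45 mm; a 25 mm wide slot crosses its whole diameter, open at top and both ends, floor 10.5 mm above the table. Four fixed white vial caps (radius 7 mm) stand 5.5 mm proud of the top at (+-23.5, +-24.5) mm in this frame
- peg_a (a point): Top centre of one orange upright peg on the disc, 33 mm from the axis at +90 degrees to the slot, 12 mm in diameter, its top 29 mm above the disc's top (67 mm above the table)
- peg_b (a point): Top centre of the other, identical orange peg, opposite peg_a (33 mm from the axis at -90 degrees)
- lock_bar: Loose steel bar in the open-topped guide, 195 long, 20 wide, 22 high, about 0.24 kg, slides with a push of 1 to 3 N. Origin at the middle of its underside, 12 mm above the table at the start; x along the bar to its nose, parallel to the base's x. Its nose starts 9 to 20 mm short of the disc; home, its origin is at about x = -24.5 mm in the base's frame
- bar_head (a point): Centre of the flat rear face of the bar's red push head, 97.5 mm behind the bar's origin, 15 mm above its underside. The head is 14 thick along the bar, 40 wide, from 12 to 42 mm above the table; it stays clear of the guide even when the bar is home
- bar_nose (a point): Middle of the bar's nose, 97.5 mm ahead of the bar's origin and 11 mm above its underside. The nose tapers over its last 14 mm from 20 to 8 mm wide, so it centres a slot that is out by up to about 0.1 rad
- guide (a point): Middle of the fixed guide on the bed, 12 mm above the table, at x = -79 mm of the base. Two aluminium cheeks 54 mm long stand either side of the bar, 22.6 mm apart, tops 33 mm above the table
- keeper (a point): Middle of the stop face inside the keeper, at x = 73 mm of the base, 23 mm above the table: where the bar's nose rests when home. The keeper is an open-topped aluminium pocket, 26 mm wide inside, floor 10 mm and tops 33 mm above the table, mouth 21 mm before the stop face, just past the disc
- vial_1: Bystander, to be left alone: white sample vial with white cap, 19 x 19 x 32 mm; origin at the centre of its underside
- vial_2: Bystander, to be left alone: white sample vial with white cap, 19 x 19 x 32 mm; origin at the centre of its underside
- vial_3: Bystander, to be left alone: white sample vial with blue cap, 19 x 19 x 32 mm; origin at the centre of its underside
- jar_3: Bystander, to be left alone: small translucent jar with white lid, 39 x 39 x 46 mm; origin at the centre of its underside
- lab_timer: Bystander, to be left alone: white lab timer lying flat, 58 x 62 x 18 mm; origin at the centre of its underside
- cap_3: Bystander, to be left alone: white screw cap lying rim up, 36 x 36 x 19 mm; origin at the centre of its underside

How it is judged:
On the way:
1. the disc's slot is lined up with the locking bar (angle between the x axis of slot and the x axis of carousel_base, either way round below 0.12 rad), for 0.2 s.
At the end, for the whole second after the job is handed in: The bar lies flat and at rest, straight through the disc's slot, its nose in the keeper within 7 mm of the stop face and 8 mm of its middle; the bar lies along the base's x within 0.1 rad and the slot within 0.12 rad (x of bar_nose in the frame of carousel_base above 0.066 m and y of bar_nose in the frame of carousel_base between -0.008 and 0.008 m and z of bar_nose in the frame of carousel_base below 0.029 m and z of bar_head in the frame of carousel_base below 0.033 m and angle between the x axis of lock_bar and the x axis of carousel_base, either way round below 0.1 rad and angle between the x axis of slot and the x axis of carousel_base, either way round below 0.12 rad and linear speed of lock_bar below 0.01 m/s); the robot touches nothing.
It fails at once if the locking bar is lifted or tipped out of its guide (nose or head more than 12 mm above where it slides) (z of bar_nose in the frame of carousel_base above 0.035 m or z of bar_head in the frame of carousel_base above 0.039 m).
It fails at once if a bystander is moved more than 20 mm (distance of any of vial_1, vial_2, vial_3, jar_3, lab_timer, cap_3 from where it was at the start of the episode above 0.02 m).
It fails at once if a vial or the jar is tipped over (angle between any of vial_1, vial_2, vial_3, jar_3's own z axis and vertical above 0.5 rad).
It also fails if it takes over 45 s, if anything falls off the work surface, if the arm or the gripper's body presses on something with over 40 N, if the wrist force passes 120 N, or if a joint passes its speed limit or range.

## Robot

A 6-joint arm with a two-finger parallel gripper is mounted at the origin on a cart in front of the work surface, level with it; the furniture and walls round the work are solid. World frame = base frame: x ahead of the robot, y to its left, z up, the work surface at z = 0. Lengths are in m, angles in rad, forces in N, time in s.
With the tool pointing down it reaches from about 0.375 to 0.975 m from the base axis. Payload 3.8 kg.
Tool frame: the origin (TCP) lies midway between the tips of the shut fingers; the grasp point (between the pads) lies 19 mm behind it; z points along the fingers, y is the line along which they close (so a half turn about z gives the same grasp; the last joint's range is limited). The gripper opens to 85 mm and grips with 20 to 120 N. Pads are 22 mm wide; open, the fingers measure 114 mm over their backs; the gripper's body (76 mm by 85 mm) begins 54 mm behind the grasp point. The pads swing forward as they close: fully open they stand 13 mm farther back than shut.
Start: joints at [1.063, 0.264, 1.604, -0, 1.274, -0.037], TCP at [0.306, 0.602, 0.231] pointing down, gripper open.
Joint ranges: [-2.63, 2.63], [-0.94, 2.18], [0.31, 2.57], [-1.31, 4.45], [0, 2.66], [-2.55, 2.55]. Speed limits (rad/s): [2.57, 2.57, 3.14, 3.14, 3.14, 3.14].

## Interface

Orientations are given as a rotation vector (axis times angle).
In Python, from workcell import read_state, vision, ticket gives the robot as it stands. The module is installed in compiled form; this text tells all that it offers.
- The arm moves only by the tool jog_arm, never from a script. Its arguments are lists of equal length, an entry for each row: "turn": the turn, a rotation vector about the tool's x, y, z in rad, a list of three; "delta_pos": the shift along the tool's x, y, z in m, a list of three; "gripper": the finger opening in m, from 0 to 0.0854. In form: {"turn": [[rx, ry, rz], ...], "delta_pos": [[dx, dy, dz], ...], "gripper": [gripper, ...]}. A call has 1 to 20 rows; each row shifts and turns the commanded pose from where the row before left it, along the tool's axes as they then stand; what a row does not reach is not made up. A row lasts 1/12 s, in which the tool goes at most 41.7 mm and 7.16 degrees, less where a joint would pass 70% of its speed; a pose out of reach is approached as far as the arm can. A call with a gripper value outside its range is refused whole. The fingers move at their own pace and stop on an object; "grip_force" is the grip in N (left out, the last holds). Time passes only in rows, so rows that do not move let the fingers close. It gives the time, the measured TCP pose, the force, the opening and the grip force at its end, in the units of the state.
- read_state(): the state, without advancing time (a new reading comes with each control period).
- vision.read_camera(name): name is "scene" or "top" or "wrist"; returns the picture (384x512x3 uint8, red, green, blue); there is no depth.
- vision.calibration(name): a dict with "vfov" (degrees; the focal length in pixels is half the picture's height over the tangent of half this angle, whatever the lens; pixels are square), "cx", "cy" (the principal point, pixels), "R" (3x3) and "t" (3): a world point X has camera coordinates R X + t; the wrist camera has in their place "mount" (4x4, takes a point from camera to tool coordinates, whose origin is the TCP and whose axes are the flange's). Camera axes: x right, y down, z forward; pixel columns grow to the right and rows downward; lengths in m; the calibration is good to about 2 mm. A picture is of the moment at which its call begins: read the wrist's pose just before it. calibration takes no time and is no camera call.
- ticket.finish_job(): hands the job in; it is judged then, once.
The state is a dict: "time": time; "q": joint angles; "joint_vel": joint speeds; "joint_torque": joint torques, N m; "tool_pos": TCP position; "tcp_rot": TCP orientation; "wrist_force": force on the tool from outside, world axes, zero at the start; "torque": the same for the moment, N m; "width": opening from 0.0 (shut) to 1.0 (fully open); "grip_force": force on a finger pad.
Only numpy, scipy, OpenCV 4.12 (cv2) and the standard library are available. Lean on these libraries where they do the work, as an engineer would, in place of code of your own. Each camera call takes 0.05 s, during which the arm holds its last target. There are 200 camera calls.

## Working session

There is one attempt and no reset: what is moved stays moved. The work goes in short steps, Python scripts to look and compute and a tool call to move; the robot and the scene stay as the last step left them, time stands still between calls to the robot, and variables do not carry over. Pictures are saved under pics/ and viewed, at most 10 in all, crops included, and the job is handed in when it is done.

Besides the shell and the picture viewer there is one more tool, called after "Emit:" as name(argument=value, ...) on one line, values as JSON. jog_arm: Moves the arm, as the interface text tells. Its arguments: {"type":"object","properties":{"turn":{"type":"array","items":{"type":"array","items":{"type":"number"}}},"delta_pos":{"type":"array","items":{"type":"array","items":{"type":"number"}}},"gripper":{"type":"array","items":{"type":"number"}},"grip_force":{"type":"number"}},"required":["turn","delta_pos","gripper"]}

```bash
mkdir -p pics
cat > h.py <<'E'
import numpy as np, cv2
from workcell import read_state, vision, ticket
from scipy.spatial.transform import Rotation as Rn
def save(n,f):
    im=vision.read_camera(n); cv2.imwrite(f,im[:,:,::-1]); return im
def cam(n):
    c=vision.calibration(n); f=192/np.tan(np.radians(c['vfov'])/2); return c,f
def ray(n,uv):
    c,f=cam(n); R=np.array(c['R']);t=np.array(c['t'])
    d=R.T@np.array([(uv[0]-c['cx'])/f,(uv[1]-c['cy'])/f,1]); return -R.T@t,d
def onz(n,uv,z):
    o,d=ray(n,uv); return o+d*(z-o[2])/d[2]
def tri(a,b):
    A=[];B=[]
    for n,uv in (a,b):
        o,d=ray(n,uv); d/=np.linalg.norm(d); P=np.eye(3)-np.outer(d,d); A.append(P);B.append(P@o)
    return np.linalg.lstsq(np.vstack(A),np.hstack(B),rcond=None)[0]
E
python3 - <<'E'
from h import *
a=save('top','pics/top.png');b=save('scene','pics/scene.png')
for n in('top','scene'):
    c,f=cam(n);print(n,f,-np.array(c['R']).T@np.array(c['t']))
print(cam('top')[0])
s=read_state();print(s)
E
```

```text
top 461.1657923303399 [0.42831926 0.09213959 1.0015138 ]
scene 371.14694983129664 [ 0.14321184 -0.54518455  0.62868891]
{'vfov': 45.20745642824281, 'cx': 251.14035442355555, 'cy': 188.37543074377623, 'R': array([[-0.01518379, -0.99952663,  0.02675747],
       [-0.99709442,  0.01313817, -0.07503408],
       [ 0.07464701, -0.02781902, -0.99682191]]), 't': array([0.07180152, 0.50101186, 0.96892138])}
{'time': 0.1, 'q': array([ 1.06314298e+00,  2.64712073e-01,  1.60525132e+00, -3.41592795e-05,
        1.27374839e+00, -3.68714924e-02]), 'joint_vel': array([-0.00072009, -0.00036393, -0.0028721 , -0.0003542 , -0.0005622 ,
       -0.00039996]), 'joint_torque': array([-1.87989704e-04, -5.16707146e+01, -3.68591380e+01, -1.69054624e-04,
        6.31070434e-03, -8.75147805e-06]), 'tool_pos': array([0.30583057, 0.60097399, 0.23005598]), 'tcp_rot': array([-0.73255087, -3.05443622,  0.00321935]), 'wrist_force': array([-0.25337651,  0.00876155,  0.08903299]), 'torque': array([-0.02921753,  0.02560811, -0.05391852]), 'grip_force': 0.0, 'width': 0.9993894509890143}
```

View pics/top.png

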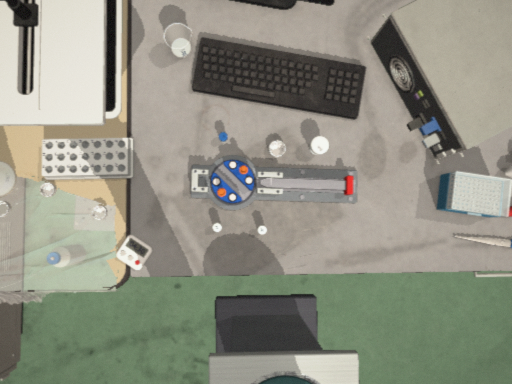

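View pics/scene.png

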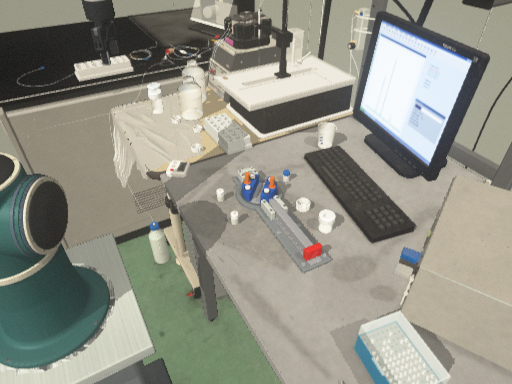

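The top view shows the disc at about (233,182), the keeper at (200,181) and the red head at (350,186). The scene view has the pegs near (248,180) and (272,183), and the head at (313,251). I'll enlarge both.

Run:
```python
import cv2,numpy as np
a=cv2.imread('pics/top.png')[125:245,180:380]; b=cv2.imread('pics/scene.png')[160:280,200:360]
a=cv2.resize(a,None,fx=4,fy=4,interpolation=cv2.INTER_CUBIC);cv2.imwrite('pics/ta.png',a)
b=cv2.resize(b,None,fx=5,fy=5,interpolation=cv2.INTER_CUBIC);cv2.imwrite('pics/sb.png',b)
```

```text
(no output)
```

View pics/ta.png

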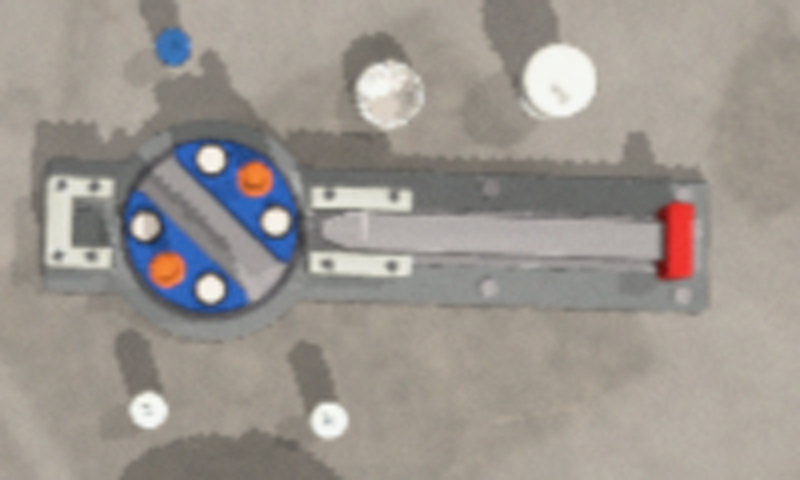

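View pics/sb.png

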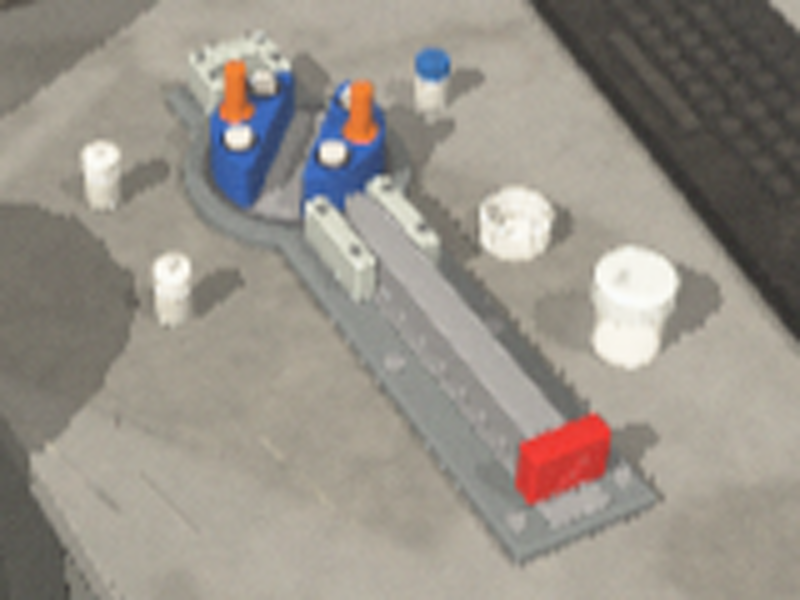

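The enlarged top view shows pegs at crop (257,176) and (167,268), the slot running from (155,175) to (268,290), and the head's rear edge from (693,205) to (690,279). In the scene crop the peg tops are at (362,86) and (236,65), and the head's rear top edge runs from (520,466) to (607,432).

```bash
cat >> h.py <<'E'
T=lambda u,v:('top',(u/4+180-.4,v/4+125-.4))
S=lambda u,v:('scene',(u/5+200-.4,v/5+160-.4))
E
python3 - <<'E'
from h import *
np.set_printoptions(precision=4,suppress=True)
print('pegR',tri(T(257,176),S(362,86))); print('pegL',tri(T(167,268),S(236,65)))
print('pegR@67',onz(*T(257,176),.067),onz(*S(362,86),.067));print('pegL@67',onz(*T(167,268),.067),onz(*S(236,65),.067))
for n,p in dict(h1=T(693,205),h2=T(690,279)).items(): print(n,onz(*p,.042))
print('head tri',tri(T(691.5,242),S(563.5,449)),tri(T(693,205),S(607,432)))
for n,p in dict(capU=T(211,159),capR=T(276,221),capD=T(211,289),capL=T(146,226)).items(): print(n,onz(*p,.0435))
print('base end',onz(*T(708,181),.01),onz(*T(706,313),.01),'nose',onz(*T(322,229),.034))
for n,p,z in (('v3',T(173,46),.032),('v1',T(148,410),.032),('v2',T(329,420),.032),('cap',T(390,95),.019),('jar',T(560,80),.046)): print(n,onz(*p,z))
E
```

```text
pegR [0.5398 0.0798 0.0682]
pegL [0.4934 0.1261 0.0686]
pegR@67 [0.5389 0.0803 0.067 ] [0.5418 0.0807 0.067 ]
pegL@67 [0.4925 0.1266 0.067 ] [0.4954 0.1276 0.067 ]
h1 [ 0.5238 -0.1491  0.042 ]
h2 [ 0.4848 -0.1463  0.042 ]
head tri [ 0.5033 -0.1473  0.041 ] [ 0.5235 -0.149   0.0418]
capU [0.5509 0.1039 0.0435]
capR [0.518  0.0704 0.0435]
capD [0.4829 0.1047 0.0435]
capL [0.5162 0.1382 0.0435]
base end [ 0.54   -0.1658  0.01  ] [ 0.4682 -0.1624  0.01  ] nose [0.5143 0.046  0.034 ]
v3 [0.613  0.1235 0.032 ]
v1 [0.4207 0.1386 0.032 ]
v2 [0.414  0.0439 0.032 ]
cap [0.5876 0.0075 0.019 ]
jar [ 0.5902 -0.0799  0.046 ]
```

Emit:
jog_arm(turn=[[0,0,0.1148],[0,0,0.1148],[0,0,0.1148],[0,0,0.1148],[0,0,0.1148],[0,0,0.1148],[0,0,0.1148],[0,0,0.1148],[0,0,0.1148],[0,0,0.1148]], delta_pos=[[0,0,0],[0,0,0],[0,0,0],[0,0,0],[0,0,0],[0,0,0],[0,0,0],[0,0,0],[0,0,0],[0,0,0]], gripper=[0,0,0,0,0,0,0,0,0,0])

```text
time: 0.93
tool_pos: [0.306, 0.6012, 0.2305]
tcp_rot: [2.28, 2.161, -0.002]
wrist_force: [-0.1, 0.1, 0.1]
width: 0.0
grip_force: 0.0
```

Emit:
jog_arm(turn=[[0,0,0],[0,0,0],[0,0,0],[0,0,0],[0,0,0],[0,0,0],[0,0,0],[0,0,0],[0,0,0],[0,0,0],[0,0,0],[0,0,0],[0,0,0],[0,0,0],[0,0,0],[0,0,0],[0,0,0],[0,0,0],[0,0,0]], delta_pos=[[-0.0307,0.0147,0],[-0.0307,0.0147,0],[-0.0307,0.0147,0],[-0.0307,0.0147,0],[-0.0307,0.0147,0],[-0.0307,0.0147,0],[-0.0307,0.0147,0],[-0.0307,0.0147,0],[-0.0307,0.0147,0],[-0.0307,0.0147,0],[-0.0307,0.0147,0],[-0.0307,0.0147,0],[-0.0307,0.0147,0],[-0.0307,0.0147,0],[-0.0307,0.0147,0],[-0.0307,0.0147,0],[-0.0307,0.0147,0],[-0.0307,0.0147,0],[0,0,0]], gripper=[0,0,0,0,0,0,0,0,0,0,0,0,0,0,0,0,0,0,0])

```text
time: 2.52
tool_pos: [0.5455, 0.0318, 0.2309]
tcp_rot: [2.277, 2.161, -0.002]
wrist_force: [-0.3, 0.4, -0.2]
width: 0.002
grip_force: 0.0
```

Emit:
jog_arm(turn=[[0,0,0],[0,0,0],[0,0,0],[0,0,0],[0,0,0],[0,0,0],[0,0,0],[0,0,0],[0,0,0],[0,0,0],[0,0,0],[0,0,0],[0,0,0]], delta_pos=[[0,-0.003,0.0356],[0,0,0.0356],[0,0,0.0356],[0,0,0.0356],[0,0,0.0356],[0,0,0],[0.01,0,0],[0.01,0,0],[0.008,0,0],[0.008,0,0],[0.008,0,0],[0.005,0,0],[0,0,0]], gripper=[0,0,0,0,0,0,0,0,0,0,0,0,0])

```text
time: 3.6
tool_pos: [0.5457, 0.0879, 0.0563]
tcp_rot: [2.271, 2.167, 0.007]
wrist_force: [-0.8, -0.4, -0.2]
width: 0.004
grip_force: 0.0
```

Run:
```python
from h import *
print(read_state()['tool_pos'])
a=save('top','pics/top2.png')[125:245,180:380,::-1];w=vision.read_camera('wrist')[:,:,::-1]
a=cv2.resize(a,(640,384),interpolation=cv2.INTER_CUBIC)
cv2.imwrite('pics/w2.png',w)
b=vision.read_camera('scene')[160:280,200:360,::-1]
cv2.imwrite('pics/c2.png',cv2.resize(np.hstack([a[:,:320],cv2.resize(b,(480,360))[:, :].copy() if 0 else cv2.resize(b,(480,384))]),None,fx=1,fy=1))
```

```text
[0.54569858 0.08785124 0.05627727]
```

View pics/c2.png

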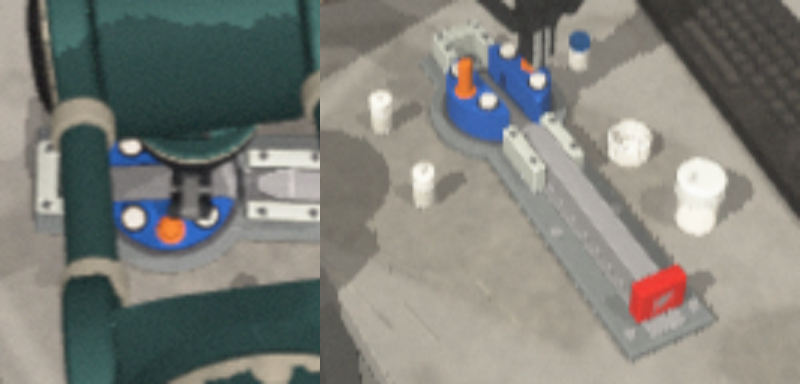

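The slot now looks close to bar-aligned. In the left panel the caps are at (131,147), (133,218) and (206,214), and the peg is at (171,231). I'll compute the angle from these.

Run:
```python
from h import *
P=lambda u,v,z:onz('top',(u/3.2+180-.35,v/3.2+125-.35),z)[:2]
A,B,C=P(131,147,.0435),P(133,218,.0435),P(206,214,.0435);p=P(171,231,.067)
print(A,B,C,p,np.linalg.norm(A-B),np.linalg.norm(C-B))
an=lambda d:np.degrees(np.arctan2(d[1],d[0]))
print(an(A-B)+90,an(B-C),'diag',an(A-C)-46.2+90-90, 'centre',(A+C)/2, 'peg slot', an((A+C)/2-p)+90,an(np.array([.517,.1035])-p)+90)
```

```text
[0.53811272 0.12859952] [0.49170914 0.12777644] [0.49367998 0.08032218] [0.48157568 0.10294104] 0.04641087903346558 0.04749517214788448
91.01617208405465 92.37821307488251 diag 1.1746477766622831 centre [0.51589635 0.10446085] peg slot 92.53554917163956 90.90398857968894
```

Overshoot is about 4°, so I'll nudge it back using the other peg.

Emit:
jog_arm(turn=[[0,0,0],[0,0,0],[0,0,0],[0,0,0],[0,0,0],[0,0,0],[0,0,0],[0,0,0],[0,0,0],[0,0,0],[0,0,0],[0,0,0],[0,0,0],[0,0,0],[0,0,0]], delta_pos=[[-0.02,0,0],[-0.02,0,0],[0,-0.02,0],[0,-0.02,0],[0,-0.022,0],[0,0,0],[0.01,0,0],[0.01,0,0],[0.008,0,0],[0.005,0,0],[0.0045,0,0],[0,0,0],[0,0,0],[0,0,0],[0,0,0]], gripper=[0,0,0,0,0,0,0,0,0,0,0,0,0,0,0])

```text
time: 5.0
tool_pos: [0.4812, 0.0863, 0.0532]
tcp_rot: [-2.274, -2.167, 0.0]
wrist_force: [-0.7, -0.4, 1.3]
width: 0.001
grip_force: 0.0
```

Emit:
jog_arm(turn=[[0,0,0],[0,0,0],[0,0,0],[0,0,0],[0,0,0],[0,0,0],[0,0,0],[0,0,0],[0,0,0],[0,0,0],[0,0,0],[0,0,0],[0,0,0],[0,0,0],[0,0,0],[0,0,0]], delta_pos=[[0.002,0,0],[0,0,0],[0,0,0],[-0.0138,0,0],[-0.0138,0,-0.02],[0,0,-0.03],[-0.03,0.0043,0],[-0.03,0.0043,0],[-0.03,0.0043,0],[-0.03,0.0043,0],[-0.03,0.0043,0],[-0.03,0.0043,0],[-0.03,0.0043,0],[-0.03,0.0043,0],[0,0,0],[0,0,0]], gripper=[0,0,0,0,0,0,0,0,0,0,0,0,0,0,0,0])

```text
time: 6.33
tool_pos: [0.5029, -0.182, 0.1033]
tcp_rot: [2.278, 2.164, 0.0]
wrist_force: [-0.8, 0.9, 0.3]
width: 0.005
grip_force: 0.0
```

Run:
```python
from h import *
a=save('top','pics/top3.png')[125:245,180:380,::-1]
b=vision.read_camera('scene')[160:280,200:360,::-1]
cv2.imwrite('pics/c3.png',np.vstack([cv2.resize(a,(600,360),interpolation=cv2.INTER_CUBIC),cv2.resize(b,(600,240))[:, :]]))
```

```text
(no output)
```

View pics/c3.png

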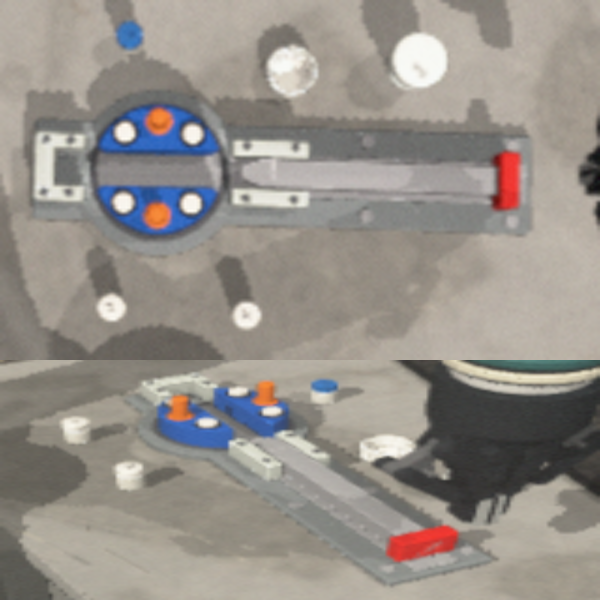

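The slot is aligned: in the top panel the caps form level rows at y≈132 and y≈203, and the tool is clear behind the red head at (507,180). Next is the bar push.

Emit:
jog_arm(turn=[[0,0,0],[0,0,0],[0,0,0],[0,0,0],[0,0,0],[0,0,0],[0,0,0],[0,0,0],[0,0,0],[0,0,0],[0,0,0],[0,0,0],[0,0,0],[0,0,0],[0,0,0]], delta_pos=[[0,0,0.027],[0,0,0.027],[0,0,0.027],[0,0,0],[0.01,0,0],[0.008,0,0],[0.006,0,0],[0.008,0,0],[0.008,0,0],[0.008,0,0],[0.008,0,0],[0.008,0,0],[0.008,0,0],[0,0,0],[0,0,0]], gripper=[0,0,0,0,0,0,0,0,0,0,0,0,0,0,0])

```text
time: 7.68
tool_pos: [0.5059, -0.1077, 0.0219]
tcp_rot: [-2.272, -2.168, 0.0]
wrist_force: [0.3, -0.8, 0.4]
width: -0.0
grip_force: 0.0
```

Emit:
jog_arm(turn=[[0,0,0],[0,0,0],[0,0,0],[0,0,0],[0,0,0],[0,0,0],[0,0,0],[0,0,0],[0,0,0],[0,0,0],[0,0,0],[0,0,0]], delta_pos=[[0.007,0,0],[0.007,0,0],[0.007,0,0],[0.007,0,0],[0.007,0,0],[0.007,0,0],[0.007,0,0],[0.007,0,0],[0.007,0,0],[0.007,0,0],[0,0,0],[0,0,0]], gripper=[0,0,0,0,0,0,0,0,0,0,0,0])

```text
time: 8.68
tool_pos: [0.5097, -0.0381, 0.0223]
tcp_rot: [-2.273, -2.168, -0.0]
wrist_force: [-0.7, 0.2, -0.2]
width: 0.0
grip_force: 0.0
```

Emit:
jog_arm(turn=[[0,0,0],[0,0,0],[0,0,0],[0,0,0]], delta_pos=[[0.003,0,0],[0.003,0,0],[0,0,0],[0,0,0]], gripper=[0,0,0,0])

```text
time: 9.02
tool_pos: [0.5099, -0.0326, 0.0222]
tcp_rot: [-2.274, -2.167, -0.0]
wrist_force: [-0.3, -0.3, -0.4]
width: 0.002
grip_force: 0.0
```

Emit:
jog_arm(turn=[[0,0,0],[0,0,0],[0,0,0],[0,0,0]], delta_pos=[[0.0015,0,0],[0.0015,0,0],[0,0,0],[0,0,0]], gripper=[0,0,0,0])

```text
time: 9.35
tool_pos: [0.5101, -0.0296, 0.0223]
tcp_rot: [-2.274, -2.167, -0.0]
wrist_force: [0.2, -0.3, 0.6]
width: 0.003
grip_force: 0.1
```

Emit:
jog_arm(turn=[[0,0,0],[0,0,0],[0,0,0]], delta_pos=[[0.0015,0,0],[0,0,0],[0,0,0]], gripper=[0,0,0])

```text
time: 9.6
tool_pos: [0.5102, -0.0286, 0.0223]
tcp_rot: [2.273, 2.168, -0.001]
wrist_force: [-0.0, -4.1, -1.1]
width: -0.004
grip_force: 1.9
```

Emit:
jog_arm(turn=[[0,0,0],[0,0,0],[0,0,0]], delta_pos=[[0.001,0,0],[0,0,0],[0,0,0]], gripper=[0,0,0])

```text
time: 9.85
tool_pos: [0.5102, -0.0285, 0.0223]
tcp_rot: [2.272, 2.167, -0.002]
wrist_force: [-0.2, -7.5, -0.2]
width: 0.0
grip_force: 3.9
```

The bar has hit the stop: force is rising with no further motion. I'll back off and check.

Emit:
jog_arm(turn=[[0,0,0],[0,0,0],[0,0,0],[0,0,0],[0,0,0],[0,0,0],[0,0,0],[0,0,0],[0,0,0],[0,0,0]], delta_pos=[[-0.01,0,0],[-0.03,0,0],[-0.03,0,0],[-0.03,0,0],[-0.03,0,0],[0,0,-0.03],[0,0,-0.03],[0,0,-0.03],[0,0,0],[0,0,0]], gripper=[0,0,0,0,0,0,0,0,0,0])

```text
time: 10.68
tool_pos: [0.5061, -0.1578, 0.1149]
tcp_rot: [2.272, 2.164, 0.005]
wrist_force: [-0.2, -0.1, -0.7]
width: -0.002
grip_force: 0.0
```

Run:
```python
from h import *
a=save('top','pics/top4.png')[125:245,180:380,::-1]
cv2.imwrite('pics/c4.png',cv2.resize(a,(800,480),interpolation=cv2.INTER_CUBIC))
```

```text
(no output)
```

View pics/c4.png

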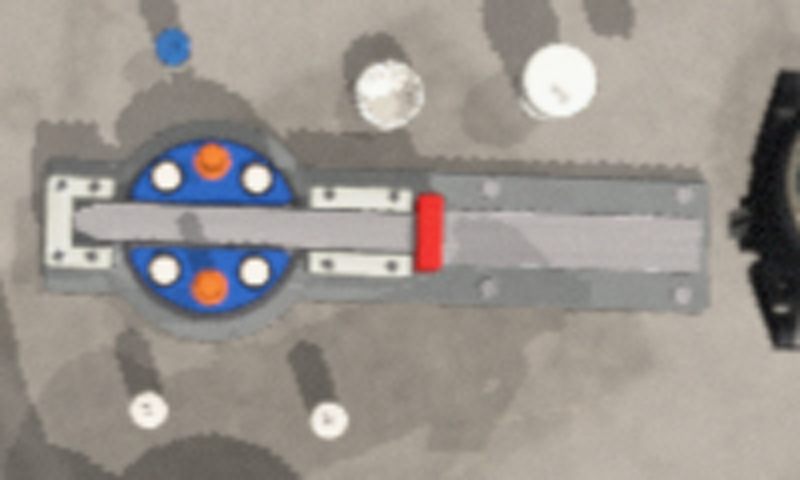

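The bar lies straight through the slot with its nose (75,219) against the keeper's stop. The head is at (429,233), just clear of the guide, and the bystanders have not moved.

```bash
python3 -c "
from workcell import ticket; print(ticket.finish_job())"
```

```text
the job is handed in; nothing more can be done
None
```

I locked the carousel and handed the job in at about 10.7 s: the bar runs straight through the aligned slot with its nose against the keeper's stop, the bystanders look unmoved and the arm is clear. The hand-in returned no verdict.

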